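# Cull the weak spring clamps from the strip

## Task

Some of the four spring clamps on the leaning steel strip have lost their spring, which shows only in how easily their handles squeeze together. Find the weak ones and put them in the empty blue bin, and leave the good ones clipped on the strip. Do not disturb the pipe, the can or the bracket standing about.

Things in the scene. Friction and masses are not known exactly. Their poses are not given: they have to be found in the camera images.
- clamp_1: one of four spring clamps alike to the eye (no telling by sight or place which are weak): steel, black ends, 143 mm long, 24 wide, 120 g. Origin on the pivot axle (34 mm long); z from jaws to handle ends, leaning 30 deg from vertical with the strip; y along axle and strip edge; x across the two handles.
- clamp_2: like clamp_1, axes too. Handles from z +15 to +85 mm; at rest they splay, 62 mm over their outsides at the ends, 54 mm at z +60; squeezed as far as they go they are parallel, 32 mm over the outsides. Jaws reach to z -58 mm and bite both faces of the strip; each opens up to 10 mm when squeezed.
- clamp_3: like clamp_1, axes too. Springs, felt as the squeeze on each handle at z +60 to +85 mm: a good clamp begins to give at 11 to 15 N and needs about 19 N for the whole way; a weak one begins at 2 to 3 N and goes the whole way at about 4.5 N. So 8 N squeezes a weak clamp shut and hardly moves a good one.
- clamp_4: like clamp_1, axes, sizes and possible springs as told for clamps 1 to 3. All four sit along the strip edge in any order, 58 mm apart (within 12 mm), axles 18 mm past the edge along the lean (9 mm towards the rack's -x), 120.6 mm above the table.
- rack: fixed stand: a bare steel strip, 5 mm thick, 210 mm long (along its y), leaning on a foot plate so that its top edge points up and 30 degrees from vertical towards its -x (robot) side. Origin on the table straight below the middle of the top edge, which is 105 mm high. Foot 6 mm thick, x -10 to +120 mm.
- bin: the empty blue picking bin (the one nearer the robot), fixed: 220 (its x) by 160 (its y) by 90 mm high, open at the top, walls and floor 5 mm. Origin under its centre on the table, z up. It stands beside the rack, left or right. Directly behind it (+x) stands a full blue bin of the same width and height, heaped with brackets to 125 mm: not used.
- pipe: bystander, loose: offcut of steel tube standing on end between rack and bin, 48 mm across, 200 mm high. Origin at the centre of its foot.
- can: bystander, loose: aluminium can standing in front of the robot, nearer than the pipe, 64 mm across, 150 mm high. Origin at the centre of its foot.
- bracket: bystander, loose: steel angle bracket in front of the bin, 90 by 40 mm foot 5 mm thick, upright leaf 65 mm high at its +x end. Origin under the foot's centre.

How it is judged:
At the end, for the whole second after the job is handed in: Every weak clamp is in the empty bin (axle between its walls, below 85 mm) and no good one (two at most in all); each clamp left bites the strip with over 18 N as only a good one does (axle within 15 mm of its seat, leaning 20 to 40 degrees, axle within 17 degrees of the strip); all at rest (((x of clamp_1 in the frame of bin between -0.105 and 0.105 m and y of clamp_1 in the frame of bin between -0.075 and 0.075 m and z of clamp_1 in the frame of bin between 0 and 0.085 m) or (x of clamp_1 in the frame of rack between -0.024 and 0.006 m and y of clamp_1 in the frame of rack between -0.115 and 0.115 m and z of clamp_1 in the frame of rack between 0.105 and 0.136 m and angle between clamp_1's own z axis and vertical between 0.35 and 0.7 rad and angle between the y axis of clamp_1 and the y axis of rack, either way round below 0.3 rad and contact force between clamp_1 and rack above 18 N)) and ((x of clamp_2 in the frame of bin between -0.105 and 0.105 m and y of clamp_2 in the frame of bin between -0.075 and 0.075 m and z of clamp_2 in the frame of bin between 0 and 0.085 m) or (x of clamp_2 in the frame of rack between -0.024 and 0.006 m and y of clamp_2 in the frame of rack between -0.115 and 0.115 m and z of clamp_2 in the frame of rack between 0.105 and 0.136 m and angle between clamp_2's own z axis and vertical between 0.35 and 0.7 rad and angle between the y axis of clamp_2 and the y axis of rack, either way round below 0.3 rad and contact force between clamp_2 and rack above 18 N)) and ((x of clamp_3 in the frame of bin between -0.105 and 0.105 m and y of clamp_3 in the frame of bin between -0.075 and 0.075 m and z of clamp_3 in the frame of bin between 0 and 0.085 m) or (x of clamp_3 in the frame of rack between -0.024 and 0.006 m and y of clamp_3 in the frame of rack between -0.115 and 0.115 m and z of clamp_3 in the frame of rack between 0.105 and 0.136 m and angle between clamp_3's own z axis and vertical between 0.35 and 0.7 rad and angle between the y axis of clamp_3 and the y axis of rack, either way round below 0.3 rad and contact force between clamp_3 and rack above 18 N)) and ((x of clamp_4 in the frame of bin between -0.105 and 0.105 m and y of clamp_4 in the frame of bin between -0.075 and 0.075 m and z of clamp_4 in the frame of bin between 0 and 0.085 m) or (x of clamp_4 in the frame of rack between -0.024 and 0.006 m and y of clamp_4 in the frame of rack between -0.115 and 0.115 m and z of clamp_4 in the frame of rack between 0.105 and 0.136 m and angle between clamp_4's own z axis and vertical between 0.35 and 0.7 rad and angle between the y axis of clamp_4 and the y axis of rack, either way round below 0.3 rad and contact force between clamp_4 and rack above 18 N)) and z of any of clamp_2, clamp_3, clamp_4 in the frame of rack above 0.105 m and z of any of clamp_1, clamp_3, clamp_4 in the frame of rack above 0.105 m and z of any of clamp_1, clamp_2, clamp_4 in the frame of rack above 0.105 m and z of any of clamp_1, clamp_2, clamp_3 in the frame of rack above 0.105 m and linear speed of each of clamp_1, clamp_2, clamp_3, clamp_4 below 0.02 m/s); the robot touches nothing.
It fails at once if the pipe is moved more than 25 mm or knocked over (distance of pipe from where it was at the start of the episode above 0.025 m or angle between pipe's own z axis and vertical above 0.4 rad).
It fails at once if the can is moved more than 25 mm or knocked over (distance of can from where it was at the start of the episode above 0.025 m or angle between can's own z axis and vertical above 0.4 rad).
It fails at once if the bracket is moved more than 25 mm or knocked over (distance of bracket from where it was at the start of the episode above 0.025 m or angle between bracket's own z axis and vertical above 0.4 rad).
It also fails if it takes over 69 s, if anything falls off the work surface, if the arm or the gripper's body presses on something with over 40 N, if the wrist force passes 120 N, or if a joint passes its speed limit or range.

## Robot

A 6-joint arm with a two-finger parallel gripper is mounted at the origin on the work surface. World frame = base frame: x ahead of the robot, y to its left, z up, the work surface at z = 0. Lengths are in m, angles in rad, forces in N, time in s.
With the tool pointing down it reaches from about 0.35 to 0.775 m from the base axis. Payload 7.3 kg.
Tool frame: the origin (TCP) lies at the very end of the fingers, on their centre line; the grasp point (between the pads) lies 19 mm behind it; z points along the fingers, y is the direction in which the jaws open and shut (so a half turn about z gives the same grasp; the last joint's range is limited). The gripper opens to 92 mm and grips with 3 to 60 N. Pads are 19 mm wide; open, the fingers measure 130 mm over their backs; the gripper's body (75 mm by 190 mm) begins 47 mm behind the grasp point.
Start: joints at [1.164, 0.342, 1.524, -0, 1.275, -0.146], TCP at [0.135, 0.507, 0.227] pointing down, gripper open.
Joint ranges: [-2.53, 2.53], [-0.77, 2.02], [0.04, 2.7], [-1, 4.14], [0.28, 2.66], [-3.11, 3.11]. Speed limits (rad/s): [2.57, 2.57, 3.14, 3.14, 3.14, 3.14].

## Interface

Orientations are given as a unit quaternion [w, x, y, z].
In Python, from station import manip gives the robot as it stands. The module is installed in compiled form; this text tells all that it offers.
- The arm moves only by the tool arm_command, never from a script. Its argument "plan" is one flat list of numbers, 7 for each row, row after row: the turn, a rotation vector about the tool's x, y, z in degrees, then the shift along the tool's x, y, z in m, then the closure in counts, from 0 (fully open) to 255 (shut). A call has 1 to 8 rows; each row is the pose to reach, as a shift and turn from the pose measured when the call began, along the tool's axes at that moment; what a row does not reach only later rows make up. A row lasts 1/12 s, in which the tool goes at most 41.7 mm and 7.16 degrees, less where a joint would pass 70% of its speed; a pose out of reach is approached as far as the arm can. A call with a gripper value outside its range is refused whole. The fingers move at their own pace and stop on an object; the grip force is fixed at half the most. Time passes only in rows, so rows that repeat a pose let the fingers close. It gives the time, the measured TCP pose, the force and the opening at its end, in the units of the state.
- manip.get_state(): the state, without advancing time (a new reading comes with each control period).
- manip.snapshot(name): name is "scene" or "top"; returns the picture (400x640x3 uint8, blue, green, red); there is no depth.
- manip.calibration(name): a dict with "fx", "fy", "cx", "cy" (pixels), "view" (4x4, takes a point from world to camera coordinates). Camera axes: x right, y up, looking along -z (the intrinsics and any distortion apply to the point x, -y, -z); pixel columns grow to the right and rows downward; lengths in m; the calibration is good to about 2 mm. A picture is of the moment at which its call begins. calibration takes no time and is no camera call.
- manip.job_done(): hands the job in, once; it reports no verdict.
Trained networks look in the newest picture that a camera, given by its name, has taken for a name from the list of things; names that differ only in an ending like _2 or _b are one class to them, and where a whole thing is asked for, a point or a joint stands for the part that bears it (a point fixed in the world has none). Each returns a list of dicts, best first, with "score" (0 to 1); they miss things now and then, are a little off and sometimes report something else, mostly with a low value. They report only what shows in the picture. A call takes as long as a camera call.
- manip.boxes_of(target, camera): "rect" ([left, top, width, height] in pixels, round what is visible of it).
The state is a dict: "time": time; "joint_positions": joint angles; "dq": joint speeds; "joint_efforts": joint torques, N m; "position": TCP position; "orientation": TCP orientation; "contact_force": force on the tool from outside, world axes, zero at the start; "torque": the same for the moment, N m; "finger_gap": finger opening in m.
Only numpy, scipy, OpenCV 4.12 (cv2) and the standard library are available. Lean on these libraries where they do the work, as an engineer would, in place of code of your own. Each camera call takes 0.05 s, during which the arm holds its last target. There are 200 camera calls.

## Working session

There is one attempt and no reset: what is moved stays moved. The work goes in short steps, Python scripts to look and compute and a tool call to move; the robot and the scene stay as the last step left them, time stands still between calls to the robot, and variables do not carry over. Pictures are saved under pics/ and viewed, about 8 in all and at most 12, crops included, and the job is handed in when it is done.

Besides the shell and the picture viewer there is one more tool, called after "Call:" by a JSON object that holds its "method" and its "body", one argument or row to a line. arm_command: Moves the arm, as the interface text tells. Its arguments: {"type":"object","properties":{"plan":{"type":"array","items":{"type":"number"}}},"required":["plan"]}

```bash
mkdir -p pics; cat > h.py <<'E'
import numpy as np, cv2
from station import manip
def cam(n):
    c=manip.calibration(n); return c, np.array(c["view"])
def proj(n,P):
    c,V=cam(n); p=np.atleast_2d(P)@V[:3,:3].T+V[:3,3]
    return np.c_[c["cx"]+c["fx"]*p[:,0]/-p[:,2], c["cy"]+c["fy"]*-p[:,1]/-p[:,2]]
def atz(n,uv,z):
    c,V=cam(n); d=V[:3,:3].T@np.array([(uv[0]-c["cx"])/c["fx"],-(uv[1]-c["cy"])/c["fy"],-1])
    o=-V[:3,:3].T@V[:3,3]; return o+d*(z-o[2])/d[2]
E
python3 - <<'E'
from h import *
for n in("scene","top"):
    im=manip.snapshot(n); cv2.imwrite(f"pics/{n}0.png",im)
    c,V=cam(n); print(n,{k:v for k,v in c.items() if k!="view"},(-V[:3,:3].T@V[:3,3]).round(3),V[2,:3].round(3))
    for t in("clamp_1","rack","bin","pipe","can","bracket"):
        print(t,[(np.round(b["rect"]).astype(int).tolist(),round(b["score"],2)) for b in manip.boxes_of(t,n)][:6])
print(manip.get_state())
E
```

```text
scene {'fx': 438.2972786293924, 'fy': 438.2972786293924, 'cx': 317.6694375559141, 'cy': 195.86033194349113} [1.179 0.424 0.668] [0.704 0.406 0.583]
clamp_1 [([183, 125, 20, 65], 0.85), ([234, 131, 18, 60], 0.83), ([207, 130, 17, 60], 0.63), ([255, 136, 19, 63], 0.58)]
rack [([174, 173, 96, 72], 0.81)]
bin [([300, 208, 135, 130], 0.96)]
pipe [([295, 153, 22, 78], 0.67)]
can [([234, 133, 17, 60], 0.58)]
bracket []
top {'fx': 374.3686373897249, 'fy': 374.3686373897249, 'cx': 325.9816310978419, 'cy': 200.39625752343235} [0.35  0.014 1.047] [-0.138  0.037  0.99 ]
clamp_1 [([416, 164, 40, 35], 0.9), ([356, 184, 27, 36], 0.86), ([379, 179, 27, 33], 0.84), ([397, 171, 34, 37], 0.57)]
rack [([338, 143, 86, 62], 0.91)]
bin [([205, 119, 74, 92], 0.83), ([233, 215, 23, 37], 0.58)]
pipe [([311, 181, 18, 30], 0.56)]
can [([302, 227, 26, 31], 0.58)]
bracket [([236, 217, 24, 36], 0.69)]
{'time': 0.7, 'joint_positions': array([ 1.16400422e+00,  3.41937213e-01,  1.52411033e+00,  6.07571095e-05,
        1.27539268e+00, -1.45974236e-01]), 'dq': array([ 2.65350959e-04, -5.34994245e-05,  2.54781038e-04, -9.43729689e-04,
       -6.54928120e-04,  1.77268844e-03]), 'joint_efforts': array([-3.76945782e-04, -4.31014252e+01, -2.44451255e+01,  7.20061152e-02,
        4.81871178e-02, -5.23474512e-06]), 'position': array([0.13533711, 0.50727574, 0.22676951]), 'orientation': array([-7.16420902e-06,  1.30048381e-01,  9.91507646e-01,  8.12490018e-05]), 'contact_force': array([ 1.02106095,  0.24508907, -0.08137916]), 'torque': array([-0.00725605, -0.00028491, -0.0010931 ]), 'finger_gap': 0.09163715301541091}
```

View pics/top0.png

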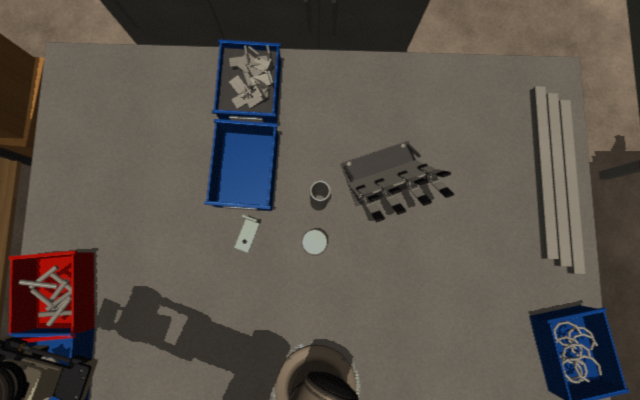

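View pics/scene0.png

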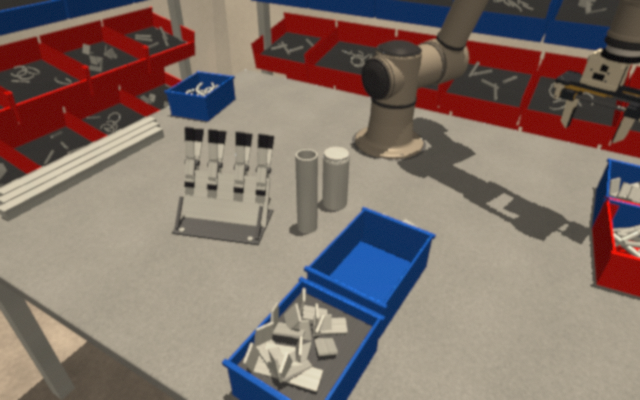

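The top view shows the rack at about (385,180) px and the empty bin at (242,165), with the pipe at (320,190) between them. The can is at (315,241) and the bracket at (247,234). I'll enlarge the rack area in both views.

```bash
python3 - <<'E'
from h import *
a=cv2.imread("pics/top0.png")[130:230,295:465]; b=cv2.imread("pics/scene0.png")[115:250,165:290]
a=cv2.resize(a,(800,470),interpolation=cv2.INTER_CUBIC); b=cv2.resize(b,(556,600),interpolation=cv2.INTER_CUBIC)
cv2.imwrite("pics/a.png",a);cv2.imwrite("pics/b.png",b)
E
```

```text
(no output)
```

View pics/a.png

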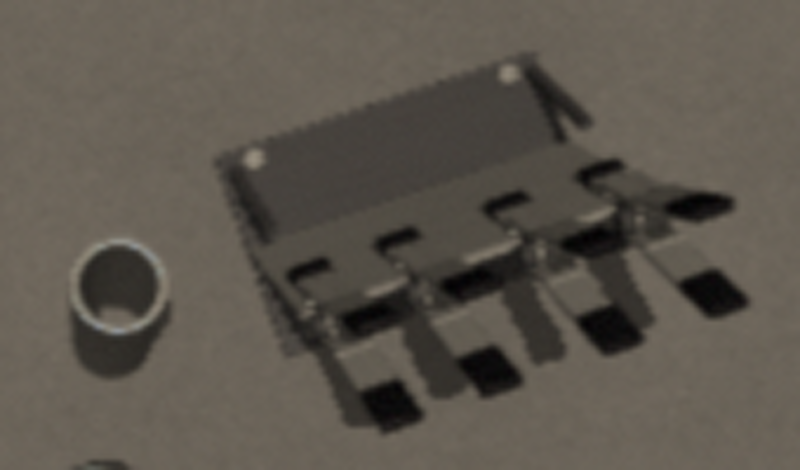

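View pics/b.png

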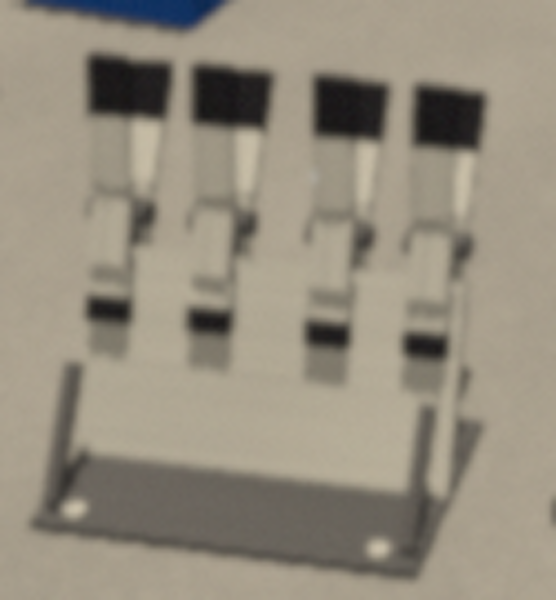

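The crops show the rack foot, axle ends and handle ends clearly: four clamps, evenly seated. I'll fit the rack pose and clamp offsets from these pixels.

```bash
cat > fit.py <<'E'
from h import *
from scipy.optimize import least_squares
T=lambda l:[(295+x/4.706,130+y/4.7) for x,y in l]
S=lambda l:[(165+x/4.448,115+y/4.444) for x,y in l]
# rack-frame points; clamp order from +y (top-left) to -y
s,c=.5,.8660254
def cl(x,y,z): return np.array([-.009-s*z+c*x,y,.1206+c*z+s*x])
obs=[]
for uv,sy in zip(T([(218,158),(533,55)]),(1,-1)): obs.append(("top",uv,("f",.12,sy)))
for uv,k in zip(S([(35,522),(418,577),(480,425)]),((.12,-1),(.12,1),(-.01,1))): obs.append(("scene",uv,("f",)+k))
for i,uv in enumerate(T([(404,421),(502,387),(622,343),(726,307)])): obs.append(("top",uv,("c",i,cl(-.029,0,.085))))
for i,uv in enumerate(S([(462,252),(364,240),(246,228),(147,217)])): obs.append(("scene",uv,("c",i,cl(0,.017,0))))
def pt(p,k):
    x,y,a=p[:3]; q=np.array([k[1],k[2]*p[7],.006]) if k[0]=="f" else k[2]+[0,p[3+k[1]],0]
    return np.array([x+q[0]*np.cos(a)-q[1]*np.sin(a),y+q[0]*np.sin(a)+q[1]*np.cos(a),q[2]])
def res(p): return np.concatenate([proj(n,pt(p,k))[0]-uv for n,uv,k in obs]+[[(p[7]-.105)*500]])
r=least_squares(res,[.42,-.1,.3,.09,.03,-.03,-.09,.105],loss="soft_l1")
p=r.x
if __name__=="__main__":
    print(p.round(4)); print(res(p)[:-1].reshape(-1,2).round(1).tolist())
    for n,l in(("top",[("pipe rim",(320,187),.2),("can",(315,237),.15),("binFL",(206,205),.09),("binFR",(269,209),.09),("binBR",(277,124),.09),("binBL",(216,121),.09)]),):
        for a,uv,z in l: print(a,atz(n,uv,z).round(3))
    print([pt(p,("c",i,cl(0,0,0))).round(4).tolist() for i in range(4)])
E
python3 fit.py
```

```text
[ 0.528  -0.1974  0.3378  0.0817  0.0286 -0.0368 -0.0934  0.104 ]
[[-2.6, -2.0], [-1.9, -2.1], [-0.9, -0.6], [-0.8, -1.1], [0.8, -1.4], [-0.3, -0.7], [-0.0, -0.6], [0.2, -0.1], [0.1, 0.1], [-0.0, -1.5], [0.3, -1.2], [0.4, -1.4], [0.2, -1.4]]
pipe rim [ 0.499 -0.003  0.2  ]
can [0.386 0.007 0.15 ]
binFL [0.467 0.284 0.09 ]
binFR [0.459 0.125 0.09 ]
binBR [0.685 0.11  0.09 ]
binBL [0.69 0.27 0.09]
[[0.4925, -0.1233, 0.1206], [0.51, -0.1734, 0.1206], [0.5317, -0.2351, 0.1206], [0.5505, -0.2884, 0.1206]]
```

```bash
cat > ov.py <<'E'
from fit import *
def overlay(p,name,src=None):
    out=[]
    for n,(x0,y0,w,h) in (("top",(330,130,135,100)),("scene",(165,115,115,140))):
        k=(400/w); im=cv2.imread(src or f"pics/{n}0.png") if src is None else manip.snapshot(n)
        im=cv2.resize(im[y0:y0+h,x0:x0+w],None,fx=k,fy=k,interpolation=cv2.INTER_CUBIC)
        def ln(P,col):
            q=((proj(n,np.array(P))-[x0-.5,y0-.5])*k).astype(int); cv2.polylines(im,[q],False,col,1,cv2.LINE_AA)
        R=lambda a:pt(p,("c",0,np.array(a)-[0,p[3],0]))
        Y=.105
        ln([R((-.01,-Y,.006)),R((.12,-Y,.006)),R((.12,Y,.006)),R((-.01,Y,.006)),R((-.01,-Y,.006))],(0,255,255))
        ln([R((0,-Y,.105)),R((0,Y,.105))],(0,255,0))
        for i in range(4):
            C=lambda x,y,z:pt(p,("c",i,cl(x,y,z)))
            ln([C(0,-.017,0),C(0,.017,0)],(0,0,255))
            for sg in(-1,1):
                ln([C(sg*.031,-.012,.085),C(sg*.031,.012,.085),C(sg*.012,.012,.015),C(sg*.012,-.012,.015),C(sg*.031,-.012,.085)],(255,0,255))
        out.append(im)
    h=max(o.shape[0] for o in out); cv2.imwrite(name,np.hstack([cv2.copyMakeBorder(o,0,h-o.shape[0],0,0,0) for o in out]))
if __name__=="__main__": overlay(p,"pics/ov.png")
E
python3 ov.py
```

```text
(no output)
```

View pics/ov.png

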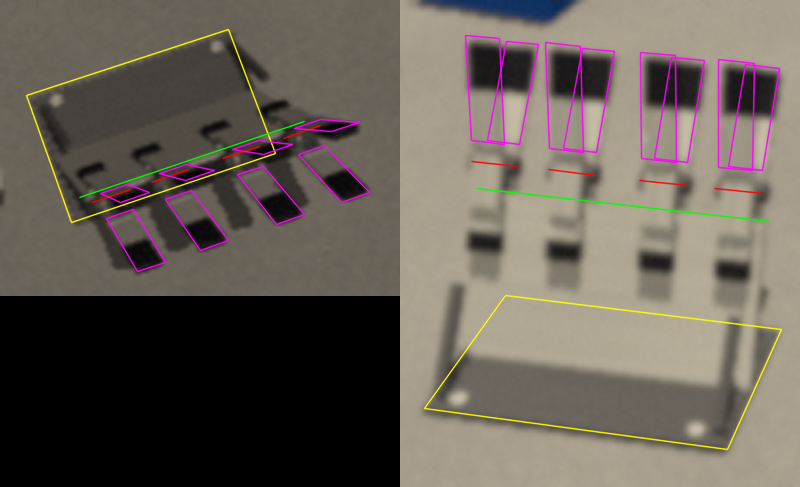

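```bash
python3 - <<'E'
s=open('fit.py').read()
s=s.replace('def pt(p,k)','''for i,uv in enumerate(T([(322,328),(418,295),(535,252),(632,226)])): obs.append(("top",uv,("c",i,cl(0,.015,0))))
def pt(p,k)''')
s=s.replace('proj(n,pt(p,k))[0]-uv for n,uv,k in obs]+[[(p[7]-.105)*500]]','proj(n,pt(p,k))[0]+p[8:10]*(n=="top")+p[10:]*(n!="top")-uv for n,uv,k in obs]+[[(p[7]-.105)*1000],p[8:]/1.]')
s=s.replace('.105],loss','.105,0,0,0,0],loss').replace('[:-1].resh','[:-5].resh')
open('fit.py','w').write(s)
E
python3 fit.py; python3 ov.py
```

```text
Traceback (most recent call last):
  File "fit.py", line 18, in <module>
    r=least_squares(res,[.42,-.1,.3,.09,.03,-.03,-.09,.105,0,0,0,0],loss="soft_l1")
  File "fit.py", line 17, in res
    def res(p): return np.concatenate([proj(n,pt(p,k))[0]+p[8:10]*(n=="top")+p[10:]*(n!="top")-uv for n,uv,k in obs]+[[(p[7]-.105)*1000],p[8:]/1.])
                                       ~~~~^^^^^^^^^^^
  File "h.py", line 6, in proj
    c,V=cam(n); p=np.atleast_2d(P)@V[:3,:3].T+V[:3,3]
        ~~~^^^
  File "h.py", line 4, in cam
    c=manip.calibration(n); return c, np.array(c["view"])
ValueError: time passes only in moves, steps and waits
Traceback (most recent call last):
  File "ov.py", line 1, in <module>
    from fit import *
  File "fit.py", line 18, in <module>
    r=least_squares(res,[.42,-.1,.3,.09,.03,-.03,-.09,.105,0,0,0,0],loss="soft_l1")
  File "fit.py", line 17, in res
    def res(p): return np.concatenate([proj(n,pt(p,k))[0]+p[8:10]*(n=="top")+p[10:]*(n!="top")-uv for n,uv,k in obs]+[[(p[7]-.105)*1000],p[8:]/1.])
                                       ~~~~^^^^^^^^^^^
  File "h.py", line 6, in proj
    c,V=cam(n); p=np.atleast_2d(P)@V[:3,:3].T+V[:3,3]
        ~~~^^^
  File "h.py", line 4, in cam
    c=manip.calibration(n); return c, np.array(c["view"])
ValueError: time passes only in moves, steps and waits
```

The calibration call has a limit, so I'll cache it to disk.

```bash
sed -i 's/^def cam.*/import json,os/; s/^    c=manip.calibration(n); return.*/if not os.path.exists("cal.json"): json.dump({n:{k:np.asarray(v).tolist() for k,v in manip.calibration(n).items()} for n in ("scene","top")},open("cal.json","w"))\nCAL=json.load(open("cal.json"))\ndef cam(n): return CAL[n],np.array(CAL[n]["view"])/' h.py
python3 fit.py 2>&1 | tail -12
```

```text
[ 0.5263 -0.1984  0.3335  0.0818  0.0279 -0.0387 -0.0946  0.1044  0.9162
  0.6437  0.1311  1.602 ]
[[-1.4, -0.9], [-0.2, -0.8], [-0.9, 0.3], [-0.7, 0.0], [1.2, -0.1], [0.8, 0.6], [1.5, 0.6], [2.3, 1.1], [1.9, 1.4], [0.2, -0.3], [0.2, -0.1], [-0.1, -0.4], [0.1, -0.4], [-0.7, -1.2], [-1.0, -0.8], [-1.3, 0.2], [-1.5, -1.0]]
pipe rim [ 0.499 -0.003  0.2  ]
can [0.386 0.007 0.15 ]
binFL [0.467 0.284 0.09 ]
binFR [0.459 0.125 0.09 ]
binBR [0.685 0.11  0.09 ]
binBL [0.69 0.27 0.09]
[[0.4911, -0.1241, 0.1206], [0.5087, -0.175, 0.1206], [0.5305, -0.238, 0.1206], [0.5488, -0.2907, 0.1206]]
```

```bash
cat > go.py <<'E'
import numpy as np, sys
from station import manip
from scipy.spatial.transform import Rotation as Ro
O=np.array([.5263,-.1984,0]);YAW=.3335;CY=[.0818,.0279,-.0387,-.0946]
s,c=.5,.8660254
W=Ro.from_euler("z",YAW).as_matrix()
RT=W@np.array([[0,c,s],[1,0,0],[0,s,-c]])   # tool x=rack y, tool y=clamp x, tool z=-clamp z
def P(i,z,x=0,dy=0): return O+W@np.array([-.009-s*z+c*x,CY[i]+dy,.1206+c*z+s*x])
def rel(pos,R=RT):
    st=manip.get_state(); w=st["orientation"]; R0=Ro.from_quat(w,scalar_first=True)
    t=np.degrees((R0.inv()*Ro.from_matrix(R)).as_rotvec()); d=R0.inv().apply(np.asarray(pos)-st["position"])
    print("t",round(st["time"],2),"turn",t.round(1),"shift",d.round(4),"F_tool",R0.inv().apply(st["contact_force"]).round(1),"gap",st["finger_gap"].round(4) if hasattr(st["finger_gap"],"round") else st["finger_gap"])
E
python3 -c "
from go import *
print(P(0,.25),P(0,.12)); rel([.36,.32,.36])"
```

```text
[ 0.37290567 -0.16497218  0.33710635] [ 0.43432433 -0.14369428  0.22452305]
t 0.7 turn [-27.5 -14.6  54.6] shift [-0.2654 -0.123  -0.1333] F_tool [-0.9  0.5  0.1] gap 0.09163715301541091
```

Call:
{"method": "arm_command", "body": {
  "plan": [-27.5,-14.6,54.6,-0.265,-0.123,-0.133,0,-27.5,-14.6,54.6,-0.265,-0.123,-0.133,0,-27.5,-14.6,54.6,-0.265,-0.123,-0.133,0,-27.5,-14.6,54.6,-0.265,-0.123,-0.133,0,-27.5,-14.6,54.6,-0.265,-0.123,-0.133,0,-27.5,-14.6,54.6,-0.265,-0.123,-0.133,0,-27.5,-14.6,54.6,-0.265,-0.123,-0.133,0,-27.5,-14.6,54.6,-0.265,-0.123,-0.133,0]
}}

```text
time: 1.37
position: [0.3616, 0.3181, 0.362]
orientation: [0.139, 0.53, 0.814, 0.196]
contact_force: [-0.1, 0.9, 0.8]
finger_gap: 0.0916
```

```bash
python3 -c "
from go import *
print(manip.get_state()['position'],manip.get_state()['joint_positions'].round(2)); rel(P(0,.25))"
```

```text
[0.36164179 0.31809382 0.36204295] [ 0.64 -0.07  1.74 -0.15  1.    0.28]
t 1.37 turn [-2.2 -1.2  4.5] shift [-0.4466 -0.1777 -0.0556] F_tool [ 0.9  0.6 -0.6] gap 0.09159432250760549
```

Call:
{"method": "arm_command", "body": {
  "plan": [-2.2,-1.2,4.5,-0.447,-0.178,-0.056,0,-2.2,-1.2,4.5,-0.447,-0.178,-0.056,0,-2.2,-1.2,4.5,-0.447,-0.178,-0.056,0,-2.2,-1.2,4.5,-0.447,-0.178,-0.056,0,-2.2,-1.2,4.5,-0.447,-0.178,-0.056,0,-2.2,-1.2,4.5,-0.447,-0.178,-0.056,0,-2.2,-1.2,4.5,-0.447,-0.178,-0.056,0,-2.2,-1.2,4.5,-0.447,-0.178,-0.056,0]
}}

```text
time: 2.03
position: [0.3677, 0.0287, 0.346]
orientation: [0.151, 0.56, 0.787, 0.211]
contact_force: [0.4, -0.4, 0.3]
finger_gap: 0.0915
```

```bash
python3 -c "
from go import *
rel(P(0,.25))"
```

```text
t 2.03 turn [0.  0.1 0. ] shift [-0.1848 -0.0552 -0.0214] F_tool [-0.5  0.4 -0.1] gap 0.09149186787456229
```

Call:
{"method": "arm_command", "body": {
  "plan": [0,0,0,-0.185,-0.055,-0.021,0,0,0,0,-0.185,-0.055,-0.021,0,0,0,0,-0.185,-0.055,-0.021,0,0,0,0,-0.185,-0.055,-0.021,0,0,0,0,-0.185,-0.055,-0.021,0,0,0,0,-0.185,-0.055,0.02,0,0,0,0,-0.185,-0.055,0.06,0,0,0,0,-0.185,-0.055,0.1,0]
}}

```text
time: 2.7
position: [0.4308, -0.1471, 0.231]
orientation: [0.152, 0.562, 0.786, 0.21]
contact_force: [1.2, -0.5, 0.9]
finger_gap: 0.0916
```

```bash
python3 -c "
from go import *
rel(P(0,.055)); cv=__import__('cv2'); 
a=manip.snapshot('top'); b=manip.snapshot('scene')
import numpy as np
cv.imwrite('pics/h.png',np.hstack([cv.resize(a[110:250,320:460],(400,400),interpolation=2),cv.resize(b[60:260,150:350],(400,400),interpolation=2)]))"
```

```text
t 2.7 turn [ 0.   0.3 -0.1] shift [0.0024 0.0005 0.0728] F_tool [-0.8  1.3 -0.3] gap 0.09164015513433148
```

View pics/h.png

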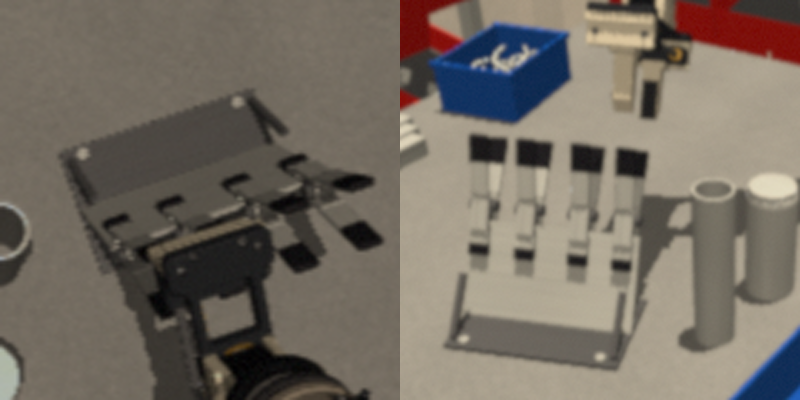

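```bash
python3 -c "
from h import *
from go import P,W
st=manip.get_state(); p=st['position']
from scipy.spatial.transform import Rotation as Ro
R=Ro.from_quat(st['orientation'],scalar_first=True).as_matrix()
for n,(x,y),k,o in (('top',(320,110),400/140,0),('scene',(150,60),2,400)):
  for q in (p,p+R[:,1]*.046,p-R[:,1]*.046,P(0,.085,.031),P(0,.085,-.031)): print(n,((proj(n,q)[0]-[x,y])*k+[o,0]).round())
"
```

```text
top [181. 304.]
top [169. 252.]
top [192. 355.]
top [159. 248.]
top [174. 315.]
scene [636. 111.]
scene [624. 107.]
scene [646. 115.]
scene [623. 144.]
scene [638. 147.]
```

Projected fingertips match the picture at (624,107) and (646,115) in the crop, and the handle end lies below them as predicted. I'll descend around clamp A's handles.

Call:
{"method": "arm_command", "body": {
  "plan": [0,0.3,-0.1,0.002,0,0.035,0,0,0.3,-0.1,0.002,0,0.073,0,0,0.3,-0.1,0.002,0,0.073,60,0,0.3,-0.1,0.002,0,0.073,60,0,0.3,-0.1,0.002,0,0.073,80,0,0.3,-0.1,0.002,0,0.073,80,0,0.3,-0.1,0.002,0,0.073,80,0,0.3,-0.1,0.002,0,0.073,80]
}}

```text
time: 3.47
position: [0.4633, -0.1296, 0.1657]
orientation: [0.146, 0.559, 0.788, 0.213]
contact_force: [-0.0, -0.2, -0.7]
finger_gap: 0.0635
```

```bash
python3 -c "
from go import *
rel(P(0,.055))"
```

```text
t 3.47 turn [-0.1 -0.6 -0. ] shift [-0.0038  0.0017 -0.002 ] F_tool [-0.2 -0.4  0.5] gap 0.06345072755363396
```

Call:
{"method": "arm_command", "body": {
  "plan": [-0.1,-0.6,0,-0.004,0.0017,-0.002,90,-0.1,-0.6,0,-0.004,0.0017,-0.002,95,-0.1,-0.6,0,-0.004,0.0017,-0.002,100,-0.1,-0.6,0,-0.004,0.0017,-0.002,100,-0.1,-0.6,0,-0.004,0.0017,-0.002,100]
}}

```text
time: 3.88
position: [0.4653, -0.1338, 0.1689]
orientation: [0.151, 0.56, 0.787, 0.21]
contact_force: [-5.9, -2.1, 6.0]
finger_gap: 0.0564
```

```bash
python3 -c "
from go import *
rel(P(0,.055))"
```

```text
t 3.88 turn [0.  0.1 0. ] shift [ 0.0008 -0.0003  0.0005] F_tool [-0.1 -2.4 -8.3] gap 0.05635519761859885
```

Call:
{"method": "arm_command", "body": {
  "plan": [0,0,0,0,0,0,115,0,0,0,0,0,0,115,0,0,0,0,0,0,115]
}}

```text
time: 4.13
position: [0.4654, -0.1346, 0.1697]
orientation: [0.152, 0.56, 0.787, 0.21]
contact_force: [-9.7, -1.9, 11.1]
finger_gap: 0.0505
```

```bash
python3 -c "
from go import *
rel(P(0,.055)); print(manip.get_state())"
```

```text
t 4.13 turn [0.1 0.2 0.1] shift [ 0.0015 -0.0006  0.0013] F_tool [  1.3  -2.9 -14.5] gap 0.05046416637491018
{'time': 4.1333, 'joint_positions': array([-0.74369131,  0.18255478,  2.07150654,  0.70217326,  0.74747271,
       -1.56920356]), 'dq': array([-2.41733824e-03,  3.87293329e-04,  9.43751070e-04,  2.04701225e-05,
        3.02850728e-05, -8.47852528e-04]), 'joint_efforts': array([  2.46524177, -25.53645909, -18.90231371,   2.4095846 ,
        -0.124205  ,   0.03761969]), 'position': array([ 0.4654079 , -0.13455467,  0.16967665]), 'orientation': array([0.15219541, 0.56014047, 0.78675989, 0.20997164]), 'contact_force': array([-9.65307484, -1.9215097 , 11.13398922]), 'torque': array([-0.35954377,  1.05315109, -0.07144867]), 'finger_gap': 0.05046416637491018}
```

Call:
{"method": "arm_command", "body": {
  "plan": [0,0,0,0,0,0,30,0,0,0,0,0,0,30,0,0,0,0.001,0,-0.038,30,0,0,0,-0.01,0,-0.055,30,0,0,0,-0.05,0,-0.055,30,0,0,0,-0.053,0,-0.045,30,0,0,0,-0.053,0,-0.01,60,0,0,0,-0.053,0,0.001,80]
}}

```text
time: 4.8
position: [0.4835, -0.1844, 0.1664]
orientation: [0.151, 0.561, 0.786, 0.21]
contact_force: [-1.4, 0.9, -0.3]
finger_gap: 0.0718
```

```bash
python3 -c "
from go import *
rel(P(1,.055))"
```

```text
t 4.8 turn [-0.   0.2 -0.1] shift [ 0.0007  0.0004 -0.0019] F_tool [ 1.3 -1.  -0.3] gap 0.07184749841855617
```

Same squeeze protocol for clamp B, with one reading at 115 counts.

Call:
{"method": "arm_command", "body": {
  "plan": [0,0,0,0.001,0,-0.002,80,0,0,0,0.001,0,-0.002,90,0,0,0,0.001,0,-0.002,100,0,0,0,0.001,0,-0.002,108,0,0,0,0.001,0,-0.002,115,0,0,0,0.001,0,-0.002,115,0,0,0,0.001,0,-0.002,115]
}}

```text
time: 5.38
position: [0.4825, -0.1844, 0.1691]
orientation: [0.152, 0.561, 0.786, 0.21]
contact_force: [-1.5, -0.9, 4.6]
finger_gap: 0.0505
```

```bash
python3 -c "
from go import *
rel(P(1,.055)); print(manip.get_state()['torque'])"
```

```text
t 5.38 turn [ 0.1  0.3 -0. ] shift [ 0.0003 -0.0002  0.0009] F_tool [-0.4  0.8 -4.9] gap 0.050531571108872034
[-0.19928165  0.28446381  0.00350178]
```

Call:
{"method": "arm_command", "body": {
  "plan": [0,0,0,0,0,0,30,0,0,0,0,0,0,30,0,0,0,0,0,-0.038,30,0,0,0,-0.02,0,-0.057,30,0,0,0,-0.06,0,-0.057,30,0,0,0,-0.066,0,-0.045,30,0,0,0,-0.066,0,-0.01,60,0,0,0,-0.066,0,0.001,80]
}}

```text
time: 6.05
position: [0.5043, -0.246, 0.1655]
orientation: [0.151, 0.562, 0.786, 0.21]
contact_force: [-1.8, 1.1, -0.2]
finger_gap: 0.0717
```

```bash
python3 -c "
from go import *
rel(P(2,.055))"
```

```text
t 6.05 turn [-0.   0.1 -0.2] shift [-0.0009  0.0012 -0.0024] F_tool [ 1.6 -1.2 -0.5] gap 0.07165331730566048
```

Call:
{"method": "arm_command", "body": {
  "plan": [0,0,0,-0.001,0.001,-0.002,80,0,0,0,-0.001,0.001,-0.002,90,0,0,0,-0.001,0.001,-0.002,100,0,0,0,-0.001,0.001,-0.002,108,0,0,0,-0.001,0.001,-0.002,115,0,0,0,-0.001,0.001,-0.002,115,0,0,0,-0.001,0.001,-0.002,115]
}}

```text
time: 6.63
position: [0.5046, -0.2477, 0.1689]
orientation: [0.152, 0.561, 0.786, 0.21]
contact_force: [-3.1, -2.0, 4.4]
finger_gap: 0.0504
```

```bash
python3 -c "
from go import *
rel(P(2,.055)); print(manip.get_state()['torque']); rel(P(3,.055))"
```

```text
t 6.63 turn [-0.   0.3 -0.1] shift [ 0.0008 -0.0002  0.0006] F_tool [-0.9 -0.8 -5.6] gap 0.05044120047782995
[-0.23272637  0.52818103 -0.04416415]
t 6.63 turn [-0.   0.3 -0.1] shift [-0.0551 -0.0001  0.0009] F_tool [-0.9 -0.8 -5.6] gap 0.05044120047782995
```

Call:
{"method": "arm_command", "body": {
  "plan": [0,0,0,0,0,0,30,0,0,0,0,0,0,30,0,0,0,0,0,-0.038,30,0,0,0,-0.01,0,-0.057,30,0,0,0,-0.05,0,-0.057,30,0,0,0,-0.055,0,-0.045,30,0,0,0,-0.055,0,-0.01,60,0,0,0,-0.055,0,0,80]
}}

```text
time: 7.3
position: [0.5224, -0.2988, 0.1656]
orientation: [0.15, 0.562, 0.786, 0.21]
contact_force: [-0.6, 1.1, -0.3]
finger_gap: 0.0721
```

Call:
{"method": "arm_command", "body": {
  "plan": [0,0,0,0,0,-0.002,80,0,0,0,0,0,-0.002,90,0,0,0,0,0,-0.002,100,0,0,0,0,0,-0.002,108,0,0,0,0,0,-0.002,115,0,0,0,0,0,-0.002,115,0,0,0,0,0,-0.002,115]
}}

```text
time: 7.88
position: [0.5216, -0.2999, 0.1685]
orientation: [0.151, 0.562, 0.786, 0.21]
contact_force: [-2.4, -1.1, 3.3]
finger_gap: 0.0501
```

```bash
python3 -c "
from go import *
print(manip.get_state()['torque']); rel(P(3,.055))"
```

```text
[-0.22513052  0.3210177   0.00635922]
t 7.88 turn [-0.   0.2 -0.2] shift [-0.0002  0.0009  0.0008] F_tool [-0.3 -0.6 -4.2] gap 0.05013807806318094
```

The friction readings look ambiguous: 14.5, 4.9, 5.6 and 4.2 N. The gap lag might be the better sign, since D closed 0.3 mm further than the others. I'll repeat the reading on D and then take the free gap at the same counts.

Call:
{"method": "arm_command", "body": {
  "plan": [0,0,0,0,0,0,115,0,0,0,0,0,0,115]
}}

```text
time: 8.05
position: [0.5215, -0.2999, 0.1687]
orientation: [0.151, 0.562, 0.786, 0.21]
contact_force: [-0.9, -0.1, 0.3]
finger_gap: 0.0504
```

```bash
python3 -c "
from go import *
rel(P(3,.055))"
```

```text
t 8.05 turn [-0.   0.2 -0.2] shift [-0.0003  0.0009  0.001 ] F_tool [ 0.2 -0.6 -0.7] gap 0.05044088480448799
```

Call:
{"method": "arm_command", "body": {
  "plan": [0,0,0,0,0,0,30,0,0,0,0,0,0,30,0,0,0,0,0,-0.04,30,0,0,0,0,0,-0.055,80,0,0,0,0,0,-0.055,115,0,0,0,0,0,-0.055,115,0,0,0,0,0,-0.055,115,0,0,0,0,0,-0.055,115]
}}

```text
time: 8.72
position: [0.4955, -0.3079, 0.215]
orientation: [0.15, 0.562, 0.786, 0.21]
contact_force: [-0.3, 0.5, -0.7]
finger_gap: 0.0503
```

```bash
python3 -c "
from go import *
rel(P(3,.055))"
```

```text
t 8.72 turn [-0.1  0.1 -0.3] shift [-0.0011  0.0014  0.0548] F_tool [ 0.5 -0.5  0.5] gap 0.05033796876638483
```

Call:
{"method": "arm_command", "body": {
  "plan": [0,0,0,0,0,0,115,0,0,0,0,0,0,115]
}}

```text
time: 8.88
position: [0.4955, -0.3073, 0.2139]
orientation: [0.149, 0.562, 0.786, 0.211]
contact_force: [-0.4, 0.1, -0.6]
finger_gap: 0.0505
```

```bash
python3 -c "
from go import *
rel(P(3,.055))"
```

```text
t 8.88 turn [-0.1 -0.  -0.3] shift [-0.0018  0.0018  0.0537] F_tool [ 0.3 -0.6  0.3] gap 0.050539435534378965
```

The finger servo is stiff, so gap lag tells nothing. Next I'll use one finger to push one handle a few mm and read the lateral wrist force, starting with D.

Call:
{"method": "arm_command", "body": {
  "plan": [0,0,0,-0.002,0.002,0,50,0,0,0,-0.002,0.002,0,50,0,0,0,-0.002,0.002,0.03,50,0,0,0,-0.002,0.002,0.053,60,0,0,0,-0.002,0.002,0.053,60,0,0,0,-0.002,0.006,0.053,60,0,0,0,-0.002,0.006,0.053,60]
}}

```text
time: 9.47
position: [0.5265, -0.2992, 0.1721]
orientation: [0.149, 0.562, 0.786, 0.211]
contact_force: [-0.5, -0.3, -0.7]
finger_gap: 0.0704
```

```bash
python3 -c "
from go import *
rel(P(3,.055))"
```

```text
t 9.47 turn [-0.1  0.  -0.2] shift [ 0.0007 -0.0052  0.0015] F_tool [-0.2 -0.9  0.3] gap 0.07043068250030991
```

Call:
{"method": "arm_command", "body": {
  "plan": [0,0,0,0,0.002,0,60,0,0,0,0,0.004,0,60,0,0,0,0,0.004,0,60]
}}

```text
time: 9.72
position: [0.53, -0.2987, 0.1755]
orientation: [0.15, 0.562, 0.786, 0.21]
contact_force: [-1.0, -0.1, -0.4]
finger_gap: 0.0698
```

```bash
python3 -c "
from go import *
rel(P(3,.055))"
```

```text
t 9.72 turn [-0.   0.1 -0.2] shift [ 0.0014 -0.0099  0.0027] F_tool [ 0.3 -1.1 -0.2] gap 0.06980529478024093
```

Call:
{"method": "arm_command", "body": {
  "plan": [0,0,0,0,0.002,0.002,60,0,0,0,0,0.004,0.003,60,0,0,0,0,0.004,0.003,60]
}}

```text
time: 9.97
position: [0.5351, -0.2972, 0.1752]
orientation: [0.151, 0.562, 0.786, 0.21]
contact_force: [-1.1, -1.9, 0.1]
finger_gap: 0.0698
```

```bash
python3 -c "
from go import *
rel(P(3,.055)); print(manip.get_state()['torque'])"
```

```text
t 9.97 turn [-0.   0.2 -0.2] shift [ 0.0015 -0.0143 -0.0002] F_tool [-1.4 -1.4 -0.9] gap 0.06982031922017227
[-0.23875166  0.47110919 -0.00424321]
```

Call:
{"method": "arm_command", "body": {
  "plan": [0,0,0,0,0.002,0,60,0,0,0,0,0.003,0,60,0,0,0,0,0.003,0,60]
}}

```text
time: 10.22
position: [0.5377, -0.2962, 0.1769]
orientation: [0.151, 0.562, 0.786, 0.21]
contact_force: [-1.4, -0.1, -0.3]
finger_gap: 0.0703
```

```bash
python3 -c "
from go import *
rel(P(3,.055)); print(manip.get_state()['torque'])"
```

```text
t 10.22 turn [-0.   0.2 -0.2] shift [ 0.0015 -0.0175 -0.0002] F_tool [ 0.4 -1.3 -0.4] gap 0.07025912092056681
[-0.26062072  0.54210402  0.00457927]
```

D gives only about 1 N at about 11 mm of push, which points to weak. I'll run the same push on C for comparison, in steps.

Call:
{"method": "arm_command", "body": {
  "plan": [0,0,0,0.001,-0.018,0,60,0,0,0,0.001,-0.018,0,60,0,0,0,0.001,-0.018,-0.035,50,0,0,0,0.02,-0.018,-0.058,50,0,0,0,0.057,-0.018,-0.058,50,0,0,0,0.057,-0.018,-0.04,50,0,0,0,0.057,-0.018,-0.01,55,0,0,0,0.057,-0.018,0,60]
}}

```text
time: 10.88
position: [0.5049, -0.2459, 0.1662]
orientation: [0.15, 0.562, 0.786, 0.21]
contact_force: [-0.3, -0.0, -0.7]
finger_gap: 0.0709
```

```bash
cat >> go.py <<'E'
    print("tau_tool",R0.inv().apply(st["torque"]).round(3))
E
python3 -c "
from go import *
rel(P(2,.055))"
```

```text
t 10.88 turn [-0.   0.1 -0.2] shift [-0.0008  0.0004 -0.0021] F_tool [ 0.1 -0.6  0.5] gap 0.07094122224591093
tau_tool [ 0.438 -0.058 -0.003]
```

Call:
{"method": "arm_command", "body": {
  "plan": [0,0,0,0,0.004,0,60,0,0,0,0,0.008,0,60,0,0,0,0,0.008,0,60]
}}

```text
time: 11.13
position: [0.5116, -0.2435, 0.1705]
orientation: [0.149, 0.561, 0.786, 0.21]
contact_force: [-3.4, -0.3, -4.9]
finger_gap: 0.0699
```

```bash
python3 -c "
from go import *
rel(P(2,.055))"
```

```text
t 11.13 turn [-0.1 -0.  -0.2] shift [-0.001  -0.0079 -0.002 ] F_tool [ 0.9 -5.3  2.6] gap 0.0699305342488187
tau_tool [ 0.912  0.078 -0.012]
```

Call:
{"method": "arm_command", "body": {
  "plan": [0,0,0,0,0.002,0,60,0,0,0,0,0.004,0,60,0,0,0,0,0.004,0,60]
}}

```text
time: 11.38
position: [0.5147, -0.2429, 0.1732]
orientation: [0.15, 0.561, 0.786, 0.21]
contact_force: [-5.2, 0.1, -2.7]
finger_gap: 0.0702
```

```bash
python3 -c "
from go import *
rel(P(2,.055))"
```

```text
t 11.38 turn [-0.1  0.1 -0.2] shift [-0.0005 -0.012  -0.0011] F_tool [ 1.8 -5.6 -0.1] gap 0.07023976893825658
tau_tool [1.177 0.104 0.037]
```

C reads −5.6 N with torque 1.18, against D's −1.3 N and about 0.6, so C is good and D is weak. Next is B.

Call:
{"method": "arm_command", "body": {
  "plan": [0,0,0,0,-0.012,0,60,0,0,0,0,-0.012,0,60,0,0,0,0,-0.012,-0.035,50,0,0,0,0.025,-0.012,-0.057,50,0,0,0,0.066,-0.012,-0.057,50,0,0,0,0.066,-0.012,-0.04,50,0,0,0,0.066,-0.012,-0.01,55,0,0,0,0.066,-0.012,-0.001,60]
}}

```text
time: 12.05
position: [0.4837, -0.1833, 0.1677]
orientation: [0.15, 0.561, 0.786, 0.21]
contact_force: [-1.8, 0.9, -0.8]
finger_gap: 0.0709
```

```bash
python3 -c "
from go import *
rel(P(1,.055))"
```

```text
t 12.05 turn [-0.1  0.1 -0.2] shift [-0.0003 -0.0008 -0.001 ] F_tool [ 1.4 -1.6 -0. ] gap 0.0708663720542713
tau_tool [ 0.363 -0.01  -0.032]
```

Call:
{"method": "arm_command", "body": {
  "plan": [0,0,0,0,0.004,0,60,0,0,0,0,0.008,0,60,0,0,0,0,0.01,0,60,0,0,0,0,0.01,0,60]
}}

```text
time: 12.38
position: [0.4926, -0.1811, 0.1739]
orientation: [0.151, 0.561, 0.786, 0.21]
contact_force: [-1.3, 0.1, -1.0]
finger_gap: 0.0699
```

```bash
python3 -c "
from go import *
rel(P(1,.055))"
```

```text
t 12.38 turn [-0.   0.2 -0.1] shift [ 0.0005 -0.0118 -0.0002] F_tool [ 0.5 -1.5  0.2] gap 0.06987804820361626
tau_tool [ 0.513 -0.052  0.003]
```

B reads −1.5 N with torque 0.51 at the same offset, so it is weak. Now A.

Call:
{"method": "arm_command", "body": {
  "plan": [0,0,0,0,-0.012,0,60,0,0,0,0,-0.012,0,60,0,0,0,0,-0.012,-0.035,50,0,0,0,0.02,-0.012,-0.057,50,0,0,0,0.054,-0.012,-0.057,50,0,0,0,0.054,-0.012,-0.04,50,0,0,0,0.054,-0.012,-0.01,55,0,0,0,0.054,-0.012,-0.001,60]
}}

```text
time: 13.05
position: [0.465, -0.1329, 0.1678]
orientation: [0.151, 0.561, 0.786, 0.21]
contact_force: [-0.9, 0.5, 0.2]
finger_gap: 0.0707
```

```bash
python3 -c "
from go import *
rel(P(0,.055))"
```

```text
t 13.05 turn [-0.   0.1 -0.1] shift [-0.0002  0.0002 -0.0004] F_tool [ 0.7 -0.5 -0.5] gap 0.07071549487145755
tau_tool [ 0.415 -0.001 -0.006]
```

Call:
{"method": "arm_command", "body": {
  "plan": [0,0,0,0,0.004,0,60,0,0,0,0,0.008,0,60,0,0,0,0,0.01,0,60,0,0,0,0,0.01,0,60]
}}

```text
time: 13.38
position: [0.473, -0.1301, 0.1733]
orientation: [0.15, 0.561, 0.786, 0.21]
contact_force: [-3.8, -0.3, -3.2]
finger_gap: 0.0703
```

```bash
python3 -c "
from go import *
rel(P(0,.055))"
```

```text
t 13.38 turn [-0.1  0.1 -0.1] shift [-0.0002 -0.0099  0.0002] F_tool [ 0.9 -4.8  0.9] gap 0.07032796169622457
tau_tool [1.033 0.121 0.023]
```

A reads −4.8 N with torque 1.03, so it is good. The weak ones are B and D. Next I'll grasp B.

Call:
{"method": "arm_command", "body": {
  "plan": [0,0,0,0,-0.01,0,50,0,0,0,0,-0.01,0,30,0,0,0,0,-0.01,-0.035,30,0,0,0,-0.02,-0.01,-0.057,30,0,0,0,-0.054,-0.01,-0.057,30,0,0,0,-0.054,-0.01,-0.04,30,0,0,0,-0.054,-0.01,-0.01,30,0,0,0,-0.054,-0.01,-0.001,40]
}}

```text
time: 14.05
position: [0.4825, -0.1843, 0.1681]
orientation: [0.15, 0.562, 0.786, 0.21]
contact_force: [0.1, 0.3, -0.1]
finger_gap: 0.0792
```

```bash
python3 -c "
from go import *
rel(P(1,.055))
import cv2; b=manip.snapshot('scene'); cv2.imwrite('pics/s1.png',cv2.resize(b[80:260,150:350],(666,600),interpolation=2))"
```

```text
t 14.05 turn [-0.1  0.1 -0.2] shift [0.0002 0.0003 0.0001] F_tool [0.2 0.1 0.2] gap 0.07924290718152421
tau_tool [ 0.333 -0.007 -0.061]
```

View pics/s1.png

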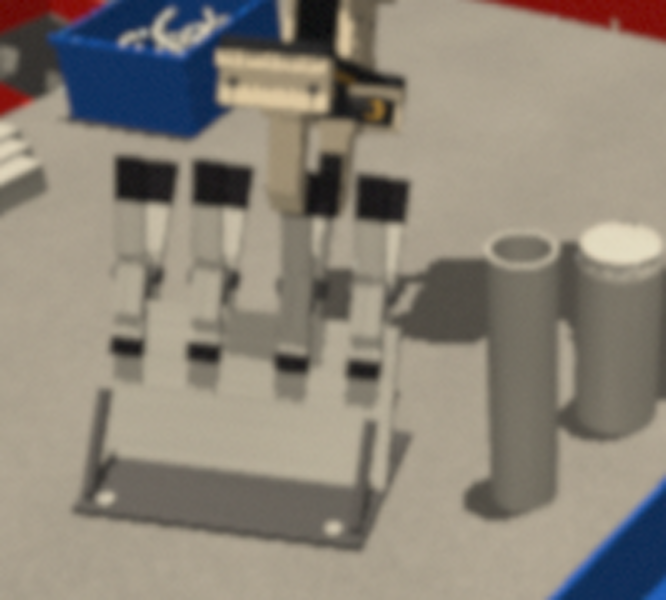

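All four clamps are still seated, and the fingers straddle B at (290,180). I'll squeeze fully and lift along the lean.

Call:
{"method": "arm_command", "body": {
  "plan": [0,0,0,0,0,0,100,0,0,0,0,0,0,140,0,0,0,0,0,0,185,0,0,0,0,0,0,185,0,0,0,0,0,0,185,0,0,0,0,0,0,185,0,0,0,0,0,0,185]
}}

```text
time: 14.68
position: [0.4824, -0.1838, 0.1683]
orientation: [0.15, 0.562, 0.786, 0.21]
contact_force: [-2.8, -1.3, 4.8]
finger_gap: 0.0353
```

```bash
python3 -c "
from go import *
rel(P(1,.055))"
```

```text
t 14.68 turn [-0.1  0.  -0.2] shift [-0.0002  0.0002  0.0002] F_tool [-0.3 -0.2 -5.7] gap 0.035335925900913126
tau_tool [ 0.39  -0.101 -0.061]
```

Call:
{"method": "arm_command", "body": {
  "plan": [0,0,0,0,0,-0.01,185,0,0,0,0,0,-0.025,185,0,0,0,0,0,-0.045,185,0,0,0,0,0,-0.07,185,0,0,0,0,0,-0.1,185,0,0,0,0,0,-0.12,185,0,0,0,0,0,-0.12,185]
}}

```text
time: 15.27
position: [0.4253, -0.205, 0.276]
orientation: [0.153, 0.561, 0.786, 0.209]
contact_force: [1.1, -0.9, -0.1]
finger_gap: 0.03
```

```bash
python3 -c "
from go import *
rel([.5,-.03,.40]); rel([.59,.215,.40]); print(manip.get_state()['joint_positions'].round(2))
import cv2; b=manip.snapshot('scene'); cv2.imwrite('pics/s2.png',cv2.resize(b[40:260,150:350],(545,600),interpolation=2))"
```

```text
t 15.27 turn [ 0.   0.4 -0.1] shift [ 0.1409  0.1725 -0.0444] F_tool [-1.2  0.6  0.5] gap 0.030009545085997943
tau_tool [ 0.504 -0.088 -0.026]
t 15.27 turn [ 0.   0.4 -0.1] shift [0.3437 0.3153 0.0369] F_tool [-1.2  0.6  0.5] gap 0.030009545085997943
tau_tool [ 0.504 -0.088 -0.026]
[-0.95  0.05  1.88  0.56  1.11 -1.51]
```

View pics/s2.png

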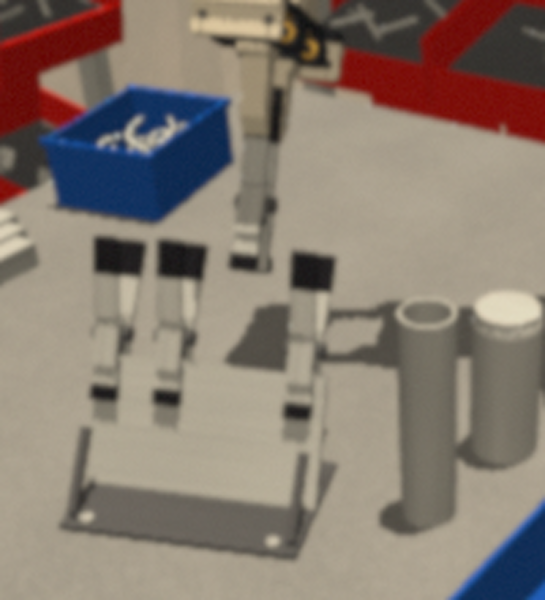

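B is in the gripper at (255,200) and the other three are still seated. I'll raise it and carry it over the pipe at z=0.40.

Call:
{"method": "arm_command", "body": {
  "plan": [0,0,0,0,0.02,-0.036,185,0,0,0,0,0.04,-0.072,185,0,0,0,0,0.062,-0.107,185,0,0,0,0.03,0.085,-0.095,185,0,0,0,0.344,0.315,0.037,185,0,0,0,0.344,0.315,0.037,185,0,0,0,0.344,0.315,0.037,185,0,0,0,0.344,0.315,0.037,185]
}}

```text
time: 15.98
position: [0.5011, -0.0096, 0.3972]
orientation: [0.15, 0.562, 0.786, 0.209]
contact_force: [1.5, -1.0, -1.8]
finger_gap: 0.0299
```

```bash
python3 -c "
from go import *
rel([.59,.215,.40])"
```

```text
t 15.98 turn [-0.1  0.2 -0.2] shift [0.1839 0.1373 0.0755] F_tool [-1.5  0.1  2.1] gap 0.029865460434681634
tau_tool [ 0.475 -0.125 -0.014]
```

Call:
{"method": "arm_command", "body": {
  "plan": [0,0,0,0.184,0.137,0.075,185,0,0,0,0.184,0.137,0.075,185,0,0,0,0.184,0.137,0.075,185,0,0,0,0.184,0.137,0.075,185,0,0,0,0.184,0.137,0.075,185,0,0,0,0.184,0.137,0.075,185,0,0,0,0.184,0.117,0.11,185,0,0,0,0.184,0.097,0.145,185]
}}

```text
time: 16.65
position: [0.5902, 0.2184, 0.3189]
orientation: [0.151, 0.56, 0.787, 0.211]
contact_force: [0.6, 0.0, -2.7]
finger_gap: 0.03
```

```bash
python3 -c "
from go import *
print(manip.get_state()['joint_positions'].round(2))
rel([.59,.215,.135])"
```

```text
[ 0.2   0.2   1.58  0.09  0.84 -0.18]
t 16.65 turn [0.1 0.1 0. ] shift [-0.0029 -0.0932  0.1586] F_tool [-0.2 -0.8  2.7] gap 0.02999259724915618
tau_tool [ 0.514 -0.115  0.031]
```

Call:
{"method": "arm_command", "body": {
  "plan": [0,0,0,-0.003,-0.02,0.034,185,0,0,0,-0.003,-0.04,0.07,185,0,0,0,-0.003,-0.06,0.104,185,0,0,0,-0.003,-0.08,0.136,185,0,0,0,-0.003,-0.09,0.152,185,0,0,0,-0.003,-0.093,0.158,185]
}}

```text
time: 17.15
position: [0.5861, 0.2147, 0.129]
orientation: [0.147, 0.561, 0.788, 0.207]
contact_force: [0.3, -0.5, -0.9]
finger_gap: 0.0298
```

```bash
python3 -c "
from go import *
rel([.59,.215,.135])
import cv2; a=manip.snapshot('top');b=manip.snapshot('scene'); cv2.imwrite('pics/s3.png',np.hstack([cv2.resize(a[100:260,190:350],(400,400),interpolation=2),cv2.resize(b[150:350,270:470],(400,400),interpolation=2)]))"
```

```text
t 17.15 turn [-0.6 -0.   0. ] shift [-0.001   0.0063 -0.0033] F_tool [-0.6 -0.4  0.9] gap 0.029762802309296985
tau_tool [ 0.527 -0.057  0.004]
```

View pics/s3.png

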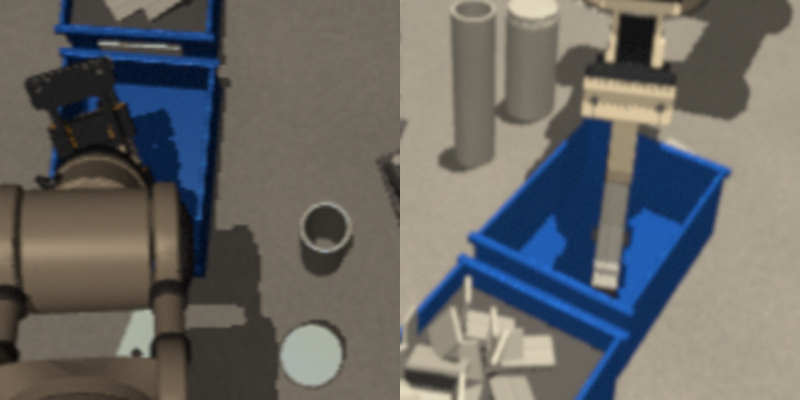

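The clamp hangs inside the bin, with its jaws near the floor and clear of the walls. I'll release it and withdraw along the tool axis.

Call:
{"method": "arm_command", "body": {
  "plan": [0,0,0,0,0,0,120,0,0,0,0,0,0,60,0,0,0,0,0,0,20,0,0,0,0,0,0,20,0,0,0,0,0,-0.03,20,0,0,0,0,0,-0.07,20,0,0,0,0,0.01,-0.11,20,0,0,0,0,0.05,-0.15,20]
}}

```text
time: 17.92
position: [0.552, 0.2028, 0.2752]
orientation: [0.148, 0.561, 0.788, 0.208]
contact_force: [1.6, 0.4, -0.1]
finger_gap: 0.0789
```

```bash
python3 -c "
from go import *
rel(P(3,.30)); rel([.50,-.01,.38])"
```

```text
t 17.92 turn [-0.4  0.   0. ] shift [-0.4652 -0.2216 -0.247 ] F_tool [-0.2  1.3  0.9] gap 0.07888094366185827
tau_tool [ 0.271 -0.055 -0.048]
t 17.92 turn [-0.4  0.   0. ] shift [-0.184  -0.0515 -0.1499] F_tool [-0.2  1.3  0.9] gap 0.07888094366185827
tau_tool [ 0.271 -0.055 -0.048]
```

Call:
{"method": "arm_command", "body": {
  "plan": [-0.4,0,0,-0.02,0.03,-0.05,20,-0.4,0,0,-0.465,-0.222,-0.247,20,-0.4,0,0,-0.465,-0.222,-0.247,20,-0.4,0,0,-0.465,-0.222,-0.247,20,-0.4,0,0,-0.465,-0.222,-0.247,20,-0.4,0,0,-0.465,-0.222,-0.247,20,-0.4,0,0,-0.465,-0.222,-0.247,20,-0.4,0,0,-0.465,-0.222,-0.247,20]
}}

```text
time: 18.58
position: [0.4779, -0.0892, 0.3504]
orientation: [0.152, 0.559, 0.787, 0.211]
contact_force: [1.4, -0.3, 0.2]
finger_gap: 0.0847
```

```bash
python3 -c "
from go import *
rel(P(3,.30))"
```

```text
t 18.58 turn [0.2 0.2 0.1] shift [-0.2137 -0.1141 -0.1003] F_tool [-0.8  1.2  0.5] gap 0.08471257967084539
tau_tool [ 0.305 -0.087 -0.006]
```

Call:
{"method": "arm_command", "body": {
  "plan": [0.2,0.2,0.1,-0.214,-0.114,0.02,20,0.2,0.2,0.1,-0.214,-0.114,0.02,20,0.2,0.2,0.1,-0.214,-0.114,0.02,20,0.2,0.2,0.1,-0.214,-0.114,0.02,20,0.2,0.2,0.1,-0.214,-0.114,0.02,20,0.2,0.2,0.1,-0.214,-0.114,0.02,20,0.2,0.2,0.1,-0.214,-0.114,0.055,20,0.2,0.2,0.1,-0.214,-0.114,0.08,20]
}}

```text
time: 19.25
position: [0.4929, -0.314, 0.2238]
orientation: [0.151, 0.562, 0.786, 0.21]
contact_force: [-0.5, 0.6, -0.9]
finger_gap: 0.0844
```

```bash
python3 -c "
from go import *
rel(P(3,.055))"
```

```text
t 19.25 turn [-0.   0.2 -0.1] shift [0.0039 0.0007 0.0646] F_tool [ 0.7 -0.7  0.6] gap 0.08441749555528673
tau_tool [ 0.368 -0.065 -0.004]
```

Call:
{"method": "arm_command", "body": {
  "plan": [0,0.2,0,0.004,0.001,0.03,20,0,0.2,0,0.004,0.001,0.064,20,0,0.2,0,0.004,0.001,0.064,40,0,0.2,0,0.004,0.001,0.064,100,0,0.2,0,0.004,0.001,0.064,150,0,0.2,0,0.004,0.001,0.064,185,0,0.2,0,0.004,0.001,0.064,185,0,0.2,0,0.004,0.001,0.064,185]
}}

```text
time: 19.92
position: [0.5228, -0.3009, 0.1709]
orientation: [0.152, 0.561, 0.786, 0.21]
contact_force: [-2.4, -1.2, 4.3]
finger_gap: 0.0489
```

Call:
{"method": "arm_command", "body": {
  "plan": [0,0,0,0,0,0,185,0,0,0,0,0,0,185,0,0,0,0,0,-0.01,185,0,0,0,0,0,-0.03,185,0,0,0,0,0,-0.055,185,0,0,0,0,0,-0.085,185,0,0,0,0,0,-0.12,185,0,0,0,0,0,-0.12,185]
}}

```text
time: 20.58
position: [0.4651, -0.3227, 0.2807]
orientation: [0.156, 0.561, 0.786, 0.208]
contact_force: [-0.2, -1.0, 0.2]
finger_gap: 0.0302
```

```bash
python3 -c "
from go import *
rel([.43,-.26,.4]); rel([.59,.16,.4])"
```

```text
t 20.58 turn [0.1 0.7 0.1] shift [ 0.0693  0.0491 -0.1104] F_tool [-0.9 -0.4 -0.4] gap 0.03015228373024767
tau_tool [ 0.469 -0.145 -0.02 ]
t 20.58 turn [0.1 0.7 0.1] shift [0.4153 0.2992 0.0303] F_tool [-0.9 -0.4 -0.4] gap 0.03015228373024767
tau_tool [ 0.469 -0.145 -0.02 ]
```

Gap is 30 mm and the torque is as it was when B was carried, so D is held. I'll raise and carry it.

Call:
{"method": "arm_command", "body": {
  "plan": [0,0,0,0,0.02,-0.036,185,0,0,0,0,0.04,-0.072,185,0,0,0,0.005,0.06,-0.105,185,0,0,0,0.03,0.08,-0.1,185,0.1,0.7,0,0.415,0.299,0.03,185,0.1,0.7,0,0.415,0.299,0.03,185,0.1,0.7,0,0.415,0.299,0.03,185,0.1,0.7,0,0.415,0.299,0.03,185]
}}

```text
time: 21.25
position: [0.5147, -0.1237, 0.4041]
orientation: [0.15, 0.56, 0.787, 0.211]
contact_force: [0.6, -0.6, -1.3]
finger_gap: 0.0295
```

```bash
python3 -c "
from go import *
rel([.59,.16,.40])"
```

```text
t 21.25 turn [ 0. -0.  0.] shift [0.2434 0.14   0.0857] F_tool [-0.7 -0.3  1.3] gap 0.02954390678706516
tau_tool [ 0.407 -0.134 -0.019]
```

Call:
{"method": "arm_command", "body": {
  "plan": [0,0,0,0.243,0.14,0.086,185,0,0,0,0.243,0.14,0.086,185,0,0,0,0.243,0.14,0.086,185,0,0,0,0.243,0.14,0.086,185,0,0,0,0.243,0.14,0.086,185,0,0,0,0.243,0.14,0.086,185,0,0,0,0.243,0.14,0.086,185,0,0,0,0.243,0.14,0.086,185]
}}

```text
time: 21.92
position: [0.5897, 0.1664, 0.3985]
orientation: [0.148, 0.558, 0.789, 0.212]
contact_force: [-0.9, -1.3, -1.0]
finger_gap: 0.0298
```

```bash
python3 -c "
from go import *
rel([.59,.16,.14])
import cv2; b=manip.snapshot('scene'); cv2.imwrite('pics/s4.png',cv2.resize(b[50:350,180:480],(600,600),interpolation=2))"
```

```text
t 21.92 turn [-0.1 -0.4  0.2] shift [-0.0069 -0.1306  0.2231] F_tool [-1.  -1.6  0.2] gap 0.029810344508757324
tau_tool [ 0.511  0.043 -0.035]
```

View pics/s4.png

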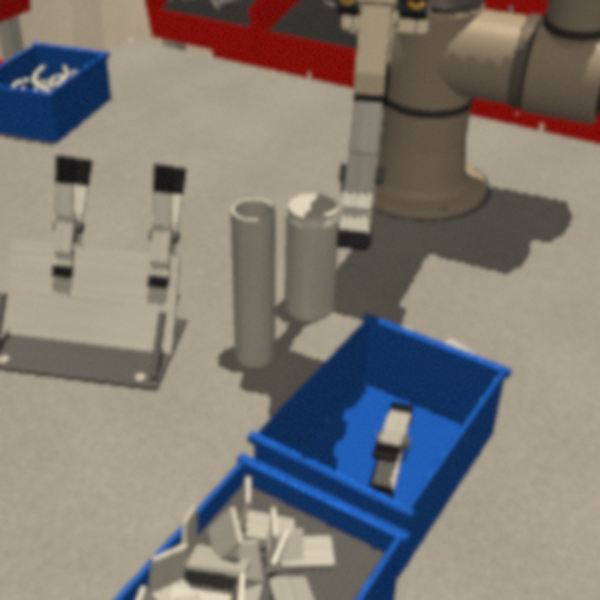

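B lies flat in the bin at (393,445), and A and C are still on the strip. I'll lower D beside B.

Call:
{"method": "arm_command", "body": {
  "plan": [0,-0.4,0,-0.01,-0.018,0.03,185,0,-0.4,0,-0.012,-0.038,0.066,185,0,-0.4,0,-0.012,-0.06,0.102,185,0,-0.4,0,-0.012,-0.08,0.138,185,0,-0.4,0,-0.012,-0.1,0.172,185,0,-0.4,0,-0.012,-0.12,0.205,185,0,-0.4,0,-0.012,-0.128,0.218,185,0,-0.4,0,-0.012,-0.13,0.222,185]
}}

```text
time: 22.63
position: [0.5885, 0.1511, 0.1364]
orientation: [0.148, 0.56, 0.789, 0.206]
contact_force: [-0.4, -0.9, -0.4]
finger_gap: 0.0299
```

```bash
python3 -c "
from go import *
rel([.59,.155,.14])"
```

```text
t 22.63 turn [-0.6  0.1  0.1] shift [ 0.0032  0.0041 -0.0018] F_tool [-0.7 -0.8 -0. ] gap 0.029935780712887793
tau_tool [0.489 0.001 0.002]
```

Call:
{"method": "arm_command", "body": {
  "plan": [0,0,0,0,0,0,120,0,0,0,0,0,0,60,0,0,0,0,0,0,20,0,0,0,0,0,0,20,0,0,0,0,0,-0.03,20,0,0,0,0,0,-0.07,20,0,0,0,0,0.01,-0.11,20,0,0,0,0,0.05,-0.15,20]
}}

```text
time: 23.3
position: [0.5529, 0.1394, 0.2794]
orientation: [0.147, 0.56, 0.789, 0.205]
contact_force: [1.3, 0.8, -1.1]
finger_gap: 0.0786
```

Call:
{"method": "arm_command", "body": {
  "plan": [0,0,0,0,0.02,-0.036,20,0,0,0,0,0.03,-0.072,20,0,0,0,0,0,-0.11,20,0,0,0,0,-0.04,-0.12,20,0,0,0,0,-0.08,-0.12,20,0,0,0,0,-0.1,-0.12,20,0,0,0,0,-0.1,-0.12,20,0,0,0,0,-0.1,-0.12,20]
}}

```text
time: 23.97
position: [0.4146, 0.0913, 0.3368]
orientation: [0.149, 0.56, 0.788, 0.206]
contact_force: [0.1, 0.6, -0.1]
finger_gap: 0.0847
```

```bash
python3 -c "
from go import *
rel([.59,.155,.14])
import cv2; b=manip.snapshot('scene'); cv2.imwrite('pics/s5.png',cv2.resize(b[100:350,180:480],(720,600),interpolation=2))
for t in ('clamp_1','pipe','can','bracket'):
  print(t,[(np.round(x['rect']).tolist(),round(x['score'],2)) for x in manip.boxes_of(t,'scene')])"
```

```text
t 23.97 turn [-0.5  0.2  0.1] shift [0.0037 0.0655 0.2631] F_tool [0.5 0.2 0.2] gap 0.08470338018395873
tau_tool [ 0.354 -0.042 -0.045]
clamp_1 [([206.0, 131.0, 19.0, 57.0], 0.87), ([351.0, 241.0, 68.0, 39.0], 0.77), ([255.0, 132.0, 19.0, 62.0], 0.71), ([364.0, 262.0, 22.0, 35.0], 0.56)]
pipe [([295.0, 150.0, 24.0, 83.0], 0.85)]
can [([320.0, 146.0, 28.0, 64.0], 0.69), ([296.0, 155.0, 21.0, 76.0], 0.64)]
bracket []
```

View pics/s5.png

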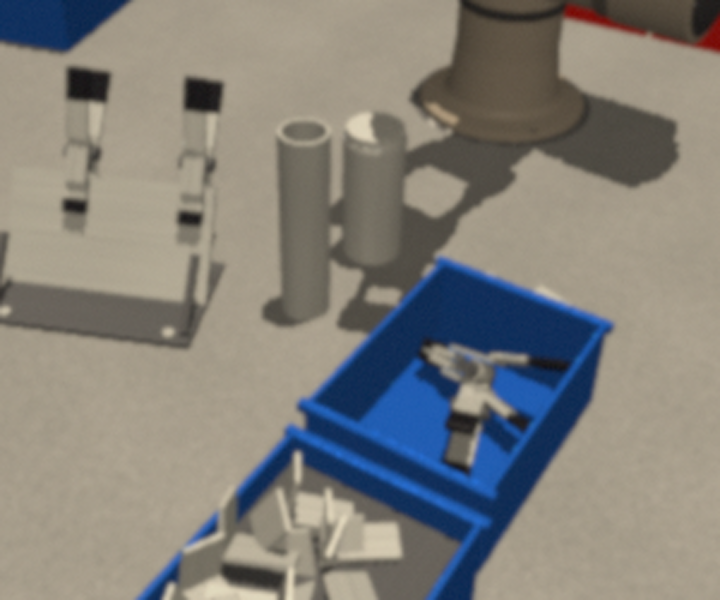

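Both weak clamps lie in the bin and A and C are on the strip. I'll check by template matching how far A, C and the bystanders moved since the start, and whether everything is still.

```bash
python3 -c "
from go import *
import cv2
def mt(a,b,x,y,w,h):
  U=6; A=cv2.resize(a[y:y+h,x:x+w],None,fx=U,fy=U,interpolation=2); B=cv2.resize(b[y-8:y+h+8,x-8:x+w+8],None,fx=U,fy=U,interpolation=2)
  r=cv2.matchTemplate(B,A,cv2.TM_CCOEFF_NORMED); _,m,_,l=cv2.minMaxLoc(r); return round(l[0]/U-8,2),round(l[1]/U-8,2),round(m,2)
s0=cv2.imread('pics/scene0.png'); s=manip.snapshot('scene'); t0=cv2.imread('pics/top0.png'); t=manip.snapshot('top')
for n,r in dict(C_handle=(206,128,19,18),C_jaw=(205,172,16,20),A_handle=(255,132,20,18),A_jaw=(254,178,16,20),foot=(174,225,30,15),pipe=(294,150,24,25),can=(321,145,30,20)).items(): print(n,mt(s0,s,*r))
for n,r in dict(C_h=(406,178,26,24),A_h=(366,200,22,24),pipe=(309,178,22,26),bracket=(232,213,32,42),foot=(340,140,40,25)).items(): print('top',n,mt(t0,t,*r))
q=s
for k in range(4): s=manip.snapshot('scene')
print('still',cv2.absdiff(q,s)[220:330,300:440].mean(), manip.get_state()['time'])
"
```

```text
C_handle (-0.33, -1.5, 1.0)
C_jaw (-0.83, -1.33, 0.99)
A_handle (-1.17, -1.83, 1.0)
A_jaw (-1.5, -1.83, 0.99)
foot (0.0, 0.0, 1.0)
pipe (0.0, 0.0, 1.0)
can (-8.0, 0.67, 0.54)
top C_h (0.67, 0.33, 0.8)
top A_h (1.83, 0.17, 0.86)
top pipe (0.0, 0.0, 1.0)
top bracket (-2.5, 4.67, 0.65)
top foot (0.0, 0.0, 1.0)
still 1.1613852813852814 24.5167
```

```bash
python3 -c "
from h import *
for z in (.02,.05,.085): print(atz('scene',(375.8,253.3),z).round(3), atz('scene',(374,268),z).round(3))
print(manip.job_done())"
```

```text
[0.515 0.186 0.02 ] [0.557 0.201 0.02 ]
[0.546 0.197 0.05 ] [0.586 0.211 0.05 ]
[0.581 0.21  0.085] [0.62  0.224 0.085]
the job is handed in; nothing more can be done
None
```

I put the two weak clamps in the empty blue bin, left the other two clipped on the strip, and handed the job in at about 24.5 s. It reports no verdict.

- **Finding the weak ones:** Squeezing with both fingers didn't separate them, because the grip closes all the way on good and weak clamps alike. I pushed one handle with one finger instead and read the sideways wrist force. Numbering from the bin side, the first and third pushed back with about 5 N. The second and fourth gave only 1.3–1.5 N, no more than the free reading, so I took those two as weak.
- **Weak clamps:** The last picture shows both inside the bin, one lying across the other. Both axles are between the walls. I judged them to be well below 85 mm by eye and did not measure their height.
- **Good clamps:** Both are still on the strip and upright with it. Testing moved each of them about 3–4 mm, without tilting, against the 15 mm allowed. I did not measure their bite force again.
- **Bystanders:** The pipe and the rack have not moved. The automatic check could not confirm the can or the bracket, because the arm's shadow or the arm itself covered them. The can looks to be where it was in the last picture. The bracket was not clearly visible, but nothing went near it.
- **Stillness:** I compared the bin area over about 0.2 s and the difference was small, about the level of image noise.

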